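# Unlock the knife block and hold the honing steel level

### The job

Get the honing steel ready for sharpening a knife: while it is still seated in the slanted block, flip the red-tipped lock lever all the way over, away from the handle, to free it. Then draw the steel completely out of its slot, turn it level and keep it held still in the gripper, at least 20 cm above the worktop and touching nothing else. Finish while still holding it up like that, with the lever left flipped over and the onion, salt shaker and spice jar left standing where they are.

Things in the scene. Friction and masses are not known exactly. Their poses are not given: they have to be found in the camera images.
- block: Dark wooden slanted block, fixed, 170 x 110 x 150 mm. Origin: underside, in the slot's plane; x from its front to its back, y to the left seen by one facing along x, z up. Body from y = -50 to +60, x = -85 to +85 mm. The slot lies in the plane y = 0 and leans 45 deg: outward direction (-0.707, 0, 0.707). It is 16 mm wide for the 12 mm rod, 112 mm deep.
- slot_mouth (a point): Centre of the seated steel's axis at the slot's mouth, at (-55, 0, 123.5) mm in the block's frame.
- lock_lever (a joint): Lock lever on the block's left (y+), hinged about the block's y axis. 0 = locked, leaning 40 deg from vertical to the front, a brass bolt across the steel's guard; it swings over the top to the stop at 1.4 rad, leaning 40 deg to the back. The bolt is clear above 0.7 rad; flipped fully means above 1.15. It stays where left; 0.08 N m moves it (1 to 2 N near the tip).
- lever_hinge (a point): Point on the lever's axis in the plane of the lever's arm, at (-37, 70, 105.5) mm in the block's frame.
- lever_tip (a point): Centre of the red ball (20 mm diameter) at the lever's end, 78 mm from the hinge; the arm is a steel rod 11 mm thick.
- steel: Honing steel, about 0.2 kg: round rod 12 x 100 mm, round guard 32 x 6 mm, neck, black handle. Origin: on the axis where rod meets guard (at the slot's mouth when seated); own z along the axis, rod to handle. Handle from z = 18 to 108 mm, 22 mm wide (own y, level and parallel to the block's y when seated) by 26 mm. It comes out after 102 mm along the slot. Level: own z horizontal.
- steel_grip (a point): Point on the axis in the middle of the black handle, z = 60 mm in the steel's frame; a good place to grip across the 22 mm flat sides. Mind the wall shelf over the back of the worktop: it begins about 0.60 m ahead of the robot, underside 0.70 m above the worktop; keep elbow and wrist clear of it.
- steel_tip (a point): Free end of the steel rod, z = -100 mm in the steel's frame.
- onion: Onion, 70 mm wide, 74 mm high, standing near the block; bystander. Origin at its underside.
- salt_shaker: Glass salt shaker with a metal cap, 44 mm wide, 90 mm high, standing near the block; bystander. Origin at its underside.
- spice_jar_c: Spice jar with white cap and green label, 43 mm wide, 100 mm high, standing near the block; bystander. Origin at its underside.

How it is judged:
By the outcome, as a careful person would: the job done as asked, in the order asked, and still so for the second after the job is handed in, while the arm keeps its last pose, push and grip.
It also fails if it takes over 42 s, if anything falls off the work surface, if the arm or the gripper's body presses on something with over 40 N, if the wrist force passes 120 N, or if a joint passes its speed limit or range.

### The arm

A 6-joint arm with a two-finger parallel gripper is mounted at the origin on a cart in front of the work surface, level with it; the furniture and walls round the work are solid. World frame = base frame: x ahead of the robot, y to its left, z up, the work surface at z = 0. Lengths are in m, angles in rad, forces in N, time in s.
With the tool pointing down it reaches from about 0.3 to 0.775 m from the base axis. Payload 14.6 kg.
Tool frame: the origin (TCP) lies on the centre line of the jaws, within the pads' length; the fingertips stand ahead of it and the grasp point (between the pads) lies 2 mm behind it (bot.tips_ahead is the z of the fingertips in the tool frame, in m); z points along the fingers, y is the line along which they close (so a half turn about z gives the same grasp; the last joint's range is limited). The gripper opens to 85 mm and grips with 20 to 120 N. Pads are 22 mm wide; open, the fingers measure 114 mm over their backs; the gripper's body (76 mm by 85 mm) begins 54 mm behind the grasp point. The pads swing forward as they close: fully open they stand 13 mm farther back than shut.
Start: joints at [-1.207, 0.3, 1.521, -0, 1.321, -0.067], TCP at [0.23, -0.5, 0.248] pointing down, gripper open.
Joint ranges: [-3.03, 3.03], [-0.79, 2.21], [0.23, 2.52], [-1.04, 4.18], [0, 3.07], [-2.55, 2.55]. Speed limits (rad/s): [2.22, 2.22, 2.57, 3.14, 3.14, 3.14].

### API

Orientations are given as a unit quaternion [w, x, y, z].
In Python, from cell import bot, read_camera, spot_in, regions_of gives the robot as it stands. The module is installed in compiled form; this text tells all that it offers.
- The arm moves only by the tool jog_arm, never from a script. Its argument "steps" is a list that holds one entry, the list of rows, each a list of 5 numbers: the gripper's target within -1 to 1 (shut at 1, half-way at 0, fully open at -1), then the shift along the tool's x, y, z in units of 30 mm (1.0 is 30 mm), then the turn about the tool's z in rad. A call has 1 to 5 rows; each row is the pose to reach, as a shift and turn from the pose commanded when the call began, along the tool's axes at that moment; what a row does not reach only later rows make up. A row lasts 1/10 s, in which the tool goes at most 50 mm and 8.59 degrees, less where a joint would pass 70% of its speed; a pose out of reach is approached as far as the arm can. A call with a gripper value outside its range is refused whole. The fingers move at their own pace and stop on an object; "newtons" is the grip in N (left out, the last holds). Time passes only in rows, so rows that repeat a pose let the fingers close. It gives the time, the measured TCP pose, the force, the opening and the grip force at its end, in the units of the state.
- bot.observe(): the state, without advancing time (a new reading comes with each control period).
- read_camera(name): name is "scene" or "top" or "wrist"; returns a dict with "pixels" (420x560x3 uint8, red, green, blue), "fov_y" (degrees; the focal length in pixels is half the picture's height over the tangent of half this angle, whatever the lens; pixels are square), "cx", "cy" (the principal point, pixels), "R" (3x3) and "t" (3): a world point X has camera coordinates R X + t. Camera axes: x right, y down, z forward; pixel columns grow to the right and rows downward; lengths in m; the calibration is good to about 2 mm. A picture is of the moment at which its call begins. There is no depth.
- bot.job_done(): hands the job in; it is judged then, once.
Trained networks look in a picture, given as the dict that the camera call returned (one of the last four; its "shot" number tells which), for a name from the list of things; names that differ only in an ending like _2 or _b are one class to them, and where a whole thing is asked for, a point or a joint stands for the part that bears it (a point fixed in the world has none). Each returns a list of dicts, best first, with "confidence" (0 to 1); they miss things now and then, are a little off and sometimes report something else, mostly with a low value. They report only what shows in the picture. A call takes as long as a camera call.
- spot_in(target, picture): "xyz" ([x, y, z] in m, in world coordinates, good to about 4 mm: the middle of the surface that is visible of it).
- regions_of(target, picture): "pixels" (420x560 bool, what is visible of it).
The state is a dict: "clock": time; "joints": joint angles; "dq": joint speeds; "tau": joint torques, N m; "eef_pos": TCP position; "eef_rot": TCP orientation; "force": force on the tool from outside, world axes, zero at the start; "moment": the same for the moment, N m; "finger_gap": finger opening in m; "gripper_force": force on a finger pad.
Only numpy, scipy, OpenCV 4.12 (cv2) and the standard library are available. Lean on these libraries where they do the work, as an engineer would, in place of code of your own. Each camera call takes 0.05 s, during which the arm holds its last target. There are 200 camera calls.

## Working session

There is one attempt and no reset: what is moved stays moved. The work goes in short steps, Python scripts to look and compute and a tool call to move; the robot and the scene stay as the last step left them, time stands still between calls to the robot, and variables do not carry over. Pictures are saved under pics/ and viewed, at most 10 in all, crops included, and the job is handed in when it is done.

Besides the shell and the picture viewer there is one more tool, called after "Request:" by a JSON object that holds its "name" and its "arguments". jog_arm: Moves the arm, as the interface text tells. Its arguments: {"type":"object","properties":{"steps":{"type":"array"},"newtons":{"type":"number"}},"required":["steps"]}

```bash
mkdir -p pics
cat > h.py <<'E'
import numpy as np, cv2
from cell import bot, read_camera, spot_in, regions_of
from scipy.spatial.transform import Rotation as Ro
def R(q): return Ro.from_quat([q[1],q[2],q[3],q[0]]).as_matrix()
def f(p): return p["pixels"].shape[0]/2/np.tan(np.radians(p["fov_y"])/2)
def proj(p,X):
    c=np.asarray(p["R"])@np.asarray(X)+np.asarray(p["t"]); return f(p)*c[:2]/c[2]+[p["cx"],p["cy"]]
def save(p,n): cv2.imwrite(f"pics/{n}.png",cv2.cvtColor(p["pixels"],cv2.COLOR_RGB2BGR))
E
python3 - <<'E'
from h import *
s=bot.observe(); print(s["eef_pos"],s["eef_rot"],s["clock"],bot.tips_ahead)
P=[]
for n in("scene","top"):
    p=read_camera(n); P.append(p["pixels"])
    print(n,f(p),-np.array(p["R"]).T@p["t"])
    for t in("block","slot_mouth","lock_lever","lever_hinge","lever_tip","steel","steel_grip","onion","salt_shaker","spice_jar_c"):
        try: print(t,[(np.round(d["xyz"],3).tolist(),round(d["confidence"],2)) for d in spot_in(t,p)[:2]])
        except Exception as e: print(t,e)
    save(p,n+"0")
E
```

```text
[ 0.22959998 -0.4995447   0.2477141 ] [-5.86447577e-04  9.76894473e-01  2.13721403e-01 -8.27492140e-05] 0.0 0.017
scene 443.0045221995975 [0.48243603 0.64965411 0.84553004]
block [([0.5, -0.011, 0.086], 0.63)]
slot_mouth [([0.502, -0.006, 0.088], 0.74)]
lock_lever [([0.468, -0.109, 0.168], 0.62), ([0.423, -0.041, 0.129], 0.58)]
lever_hinge [([0.501, -0.011, 0.084], 0.62)]
lever_tip [([0.424, -0.038, 0.128], 0.67)]
steel [([0.467, -0.109, 0.164], 0.71), ([0.425, -0.042, 0.127], 0.24)]
steel_grip [([0.469, -0.107, 0.17], 0.87)]
onion [([0.553, 0.116, 0.043], 0.8)]
salt_shaker []
spice_jar_c [([0.582, -0.195, 0.072], 0.98), ([0.551, 0.114, 0.043], 0.43)]
top 498.2749787929944 [0.46626579 0.06299273 1.11812785]
block [([0.504, -0.026, 0.111], 0.92)]
slot_mouth [([0.503, -0.026, 0.109], 0.84), ([0.582, -0.203, 0.097], 0.52)]
lock_lever [([0.426, -0.042, 0.134], 0.56)]
lever_hinge [([0.509, -0.027, 0.113], 0.62)]
lever_tip [([0.427, -0.047, 0.132], 0.52), ([0.583, -0.208, 0.098], 0.5)]
steel [([0.466, -0.106, 0.173], 0.89)]
steel_grip [([0.471, -0.112, 0.177], 0.92)]
onion [([0.549, 0.104, 0.047], 0.78)]
salt_shaker [([0.615, -0.08, 0.08], 0.55)]
spice_jar_c [([0.582, -0.207, 0.097], 0.91)]
```

View pics/scene0.png

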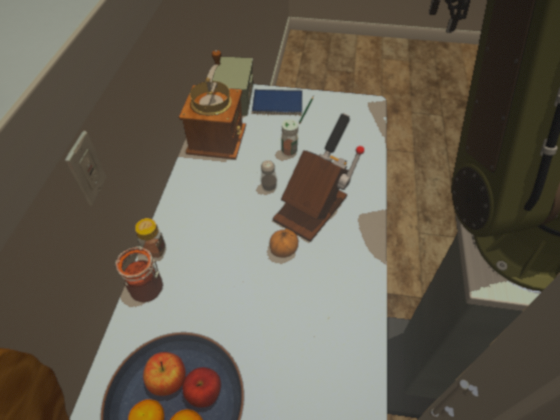

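View pics/top0.png

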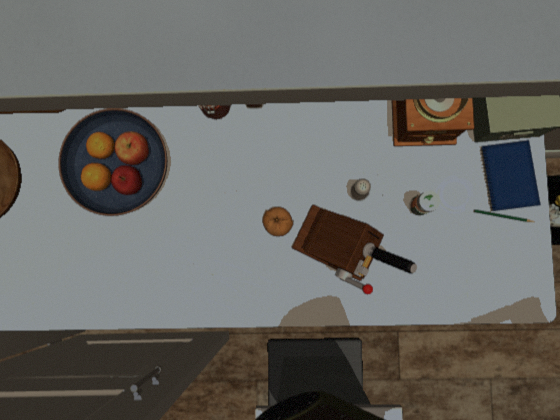

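The scene view shows the block at about (310,190), the red ball at (360,150) and the black handle at (338,133). The top view shows the ball at (368,289), the handle running from (375,253) to (412,268), the onion at (278,222), the shaker at (361,188) and the jar at (425,203). So the block's front faces world -y and the lever is on the robot's side. Next I fit the block pose from these.

```bash
cat > fit.py <<'E'
from h import *
from scipy.optimize import least_squares
s=.001
ball=np.array([-87.1,70,165.3])*s; u=np.array([-.7071,0,.7071]); m=np.array([-55,0,123.5])*s
obs=[];P={}
for n in("scene","top"):
    p=read_camera(n);P[n]=p; im=p["pixels"].astype(int)
    red=((im[...,0]>150)&(im[...,1]<70)&(im[...,2]<80)).astype(np.uint8)
    b0=np.array([360,150] if n=="scene" else [368,289]); yy,xx=np.nonzero(red)
    k=np.hypot(xx-b0[0],yy-b0[1])<12; obs.append((p,ball,np.array([xx[k].mean(),yy[k].mean()])))
    dk=(im.max(2)<50).astype(np.uint8)
    nc,l,st,c=cv2.connectedComponentsWithStats(dk)
    h0=np.array([338,133] if n=="scene" else [394,260]); 
    i=min((i for i in range(1,nc) if 150<st[i,4]<3000),key=lambda i:np.hypot(*(c[i]-h0)))
    print(n,obs[-1][2],k.sum(),"handle",st[i],c[i]); obs.append((p,m+.063*u,c[i]))
def W(v,X): return Ro.from_euler("z",v[2]).apply(X)+[v[0],v[1],0]
r=least_squares(lambda v:np.concatenate([proj(p,W(v,X))-o for p,X,o in obs]),[.5,-.02,1.2])
v=r.x; print("pose",v,np.round(r.fun,1))
for n,p in P.items():
    q=p["pixels"].copy()
    for x in(-85,85):
        for y in(-50,60): cv2.circle(q,tuple(int(a) for a in proj(p,W(v,np.array([x,y,0])*s))),2,(0,255,0),-1)
    for X in(ball,m,m+.06*u,m+.108*u,np.array([-.037,.07,.1055])): cv2.circle(q,tuple(int(a) for a in proj(p,W(v,X))),1,(0,255,255),-1)
    c=proj(p,W(v,m)).astype(int); q=q[c[1]-70:c[1]+80,c[0]-100:c[0]+100]; P[n]=cv2.resize(q,None,fx=3,fy=3)[:,:400+200]
for n,p in P.items(): print(p.shape)
cv2.imwrite("pics/fit.png",cv2.cvtColor(cv2.resize(np.hstack(list(P.values())),(800,300)),cv2.COLOR_RGB2BGR))
np.save("v.npy",v)
for k,X in dict(ball=ball,mouth=m,grip=m+.06*u,hinge=np.array([-.037,.07,.1055])).items(): print(k,np.round(W(v,X),4))
E
python3 fit.py
```

```text
scene [359.69565217 148.7826087 ] 23 handle [445   0  25  31 394] [457.06852792  10.92893401]
top [nan nan] 0 handle [371 245  43  28 466] [391.48497854 259.10300429]fit.py:10: RuntimeWarning: Mean of empty slice.
  k=np.hypot(xx-b0[0],yy-b0[1])<12; obs.append((p,ball,np.array([xx[k].mean(),yy[k].mean()])))
  ret = ret.dtype.type(ret / rcount)
Traceback (most recent call last):
  File "fit.py", line 17, in <module>
    r=least_squares(lambda v:np.concatenate([proj(p,W(v,X))-o for p,X,o in obs]),[.5,-.02,1.2])
ValueError: Residuals are not finite in the initial point.
```

```bash
python3 - <<'E'
t=open('fit.py').read()
t=t.replace("(im[...,0]>150)&(im[...,1]<70)&(im[...,2]<80)","(im[...,0]>100)&(im[...,0]>2.4*im[...,1])&(im[...,0]>2.2*im[...,2])")
t=t.replace("dk=(im.max(2)<50).astype(np.uint8)","dk=(im.max(2)<60).astype(np.uint8)").replace("150<st","100<st")
t=t.replace("    nc,l","    w=np.zeros_like(dk); w[(112,240) [n=='top']:(158,285)[n=='top'],(320,368)[n=='top']:(356,420)[n=='top']]=1; dk*=w\n    nc,l")
open('fit.py','w').write(t)
E
python3 fit.py
```

```text
scene [359.5483871  149.41935484] 31 handle [326 115  22  37 303] [336.68646865 133.10561056]
top [367.60606061 288.92424242] 66 handle [368 240  46  33 533] [389.80863039 257.55909944]
pose [ 0.51365216 -0.02664361  1.09099213] [ 0.4  0.3 -1.  -0.2  0.1 -0.2  0.1  0.7]
(450, 600, 3)
(450, 600, 3)
ball [ 0.4114 -0.0716  0.1653]
mouth [ 0.4883 -0.0754  0.1235]
grip [ 0.4687 -0.1131  0.1659]
hinge [ 0.4345 -0.0272  0.1055]
```

View pics/fit.png

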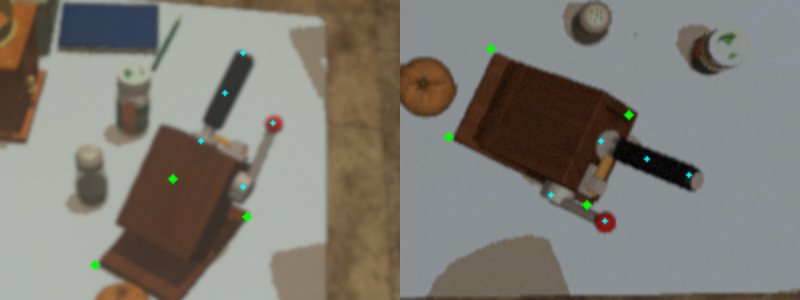

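The fit is consistent: residuals are at most 1 px, and the grip point agrees with the network. Block yaw is 1.091 rad. I shut the gripper, turn to the block's axes and move toward the front of the lever.

Request:
{"name": "jog_arm", "arguments": {"steps": [[[1,1.6,-1.5,0,-0.13],[1,3.1,-3,0,-0.27],[1,4.7,-4.5,0,-0.4],[1,6.2,-6,0,-0.53],[1,6.2,-6,0,-0.661]]], "newtons": 60}}

```text
clock: 1.8
eef_pos: [0.3206, -0.2649, 0.2484]
eef_rot: [0.0, 0.853, 0.521, 0.0]
force: [1.1, 0.6, 0.1]
finger_gap: 0.0123
gripper_force: 0.0
```

```bash
cat > go.py <<'E'
import sys
from h import *
v=np.load("v.npy"); s=bot.observe(); M=R(s["eef_rot"])
B=Ro.from_euler("z",v[2]).as_matrix(); o=np.array([v[0],v[1],0])
print("t",round(s["clock"],2),"block-frame TCP mm",np.round(B.T@(s["eef_pos"]-o)*1e3,1),"toolx in block",np.round(B.T@M[:,0],3),"gap",s["finger_gap"])
for a in sys.argv[1:]:
    X=np.array([float(k) for k in a.split(",")])/1e3
    print(a,"units",np.round(M.T@(B@X+o-s["eef_pos"])/.03,2))
E
python3 go.py -120,76,165
```

```text
t 1.8 block-frame TCP mm [-300.5   61.3  248.4] toolx in block [ 1.     0.006 -0.   ] gap 0.012342393026557194
-120,76,165 units [ 6.02 -0.46  2.78]
```

Request:
{"name": "jog_arm", "arguments": {"steps": [[[1,1.4,-0.1,0.6,0],[1,2.8,-0.3,1.3,0],[1,4.2,-0.4,2,0],[1,5.5,-0.46,2.6,0],[1,6.0,-0.46,2.78,0]]]}}

```text
clock: 2.3
eef_pos: [0.3912, -0.098, 0.1635]
eef_rot: [-0.001, 0.854, 0.52, -0.0]
force: [-0.3, -0.3, -0.3]
finger_gap: -0.0002
gripper_force: 0.0
```

```bash
python3 go.py -120,76,165 -22,76,165; python3 -c "
from h import *
p=read_camera('scene'); q=p['pixels'][90:240,250:450]; cv2.imwrite('pics/s1.png',cv2.cvtColor(cv2.resize(q,None,fx=3,fy=3),cv2.COLOR_RGB2BGR))"
```

```text
t 2.3 block-frame TCP mm [-119.8   75.7  163.5] toolx in block [1.    0.003 0.   ] gap -0.0002297764706856203
-120,76,165 units [-0.01 -0.01 -0.05]
-22,76,165 units [ 3.26  0.   -0.05]
```

View pics/s1.png

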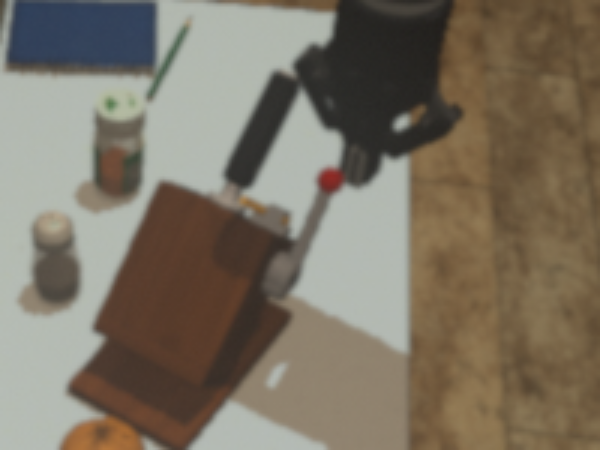

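The crop shows the closed fingers at (355,165), just in front of the ball at (330,180), and the gripper clear of the handle. I push the lever over toward +x_b.

Request:
{"name": "jog_arm", "arguments": {"steps": [[[1,0.6,0,0,0],[1,1.3,0,0,0],[1,2.0,0,0,0],[1,2.7,0,0,0],[1,3.26,0,0,0]]]}}

```text
clock: 2.85
eef_pos: [0.4364, -0.0137, 0.1651]
eef_rot: [0.0, 0.855, 0.519, -0.0]
force: [-1.9, -2.4, -1.3]
finger_gap: -0.0
gripper_force: 1.1
```

Request:
{"name": "jog_arm", "arguments": {"steps": [[[1,0,0,0,0],[1,0.1,0,0,0]]]}}

```text
clock: 3.05
eef_pos: [0.4374, -0.0118, 0.165]
eef_rot: [0.0, 0.855, 0.519, 0.0]
force: [-0.4, -1.9, -0.7]
finger_gap: -0.0001
gripper_force: 0.7
```

```bash
python3 go.py -22,76,165
python3 - <<'E'
from h import *
v=np.load("v.npy")
B=Ro.from_euler("z",v[2]).as_matrix(); o=np.array([v[0],v[1],0])
for n in("scene","top"):
    p=read_camera(n); im=p["pixels"].astype(int)
    red=(im[...,0]>100)&(im[...,0]>2.4*im[...,1])&(im[...,0]>2.2*im[...,2])
    pr=[proj(p,B@(np.array([-37+78*np.sin(a-.698),70,105.5+78*np.cos(a-.698)])/1e3)+o) for a in np.arange(0,1.5,.1)]
    yy,xx=np.nonzero(red); d=[np.hypot(xx-q[0],yy-q[1]) for q in pr]
    k=np.min(d,0)<12; c=np.array([xx[k].mean(),yy[k].mean()]); print(n,k.sum(),c,np.round(pr[0::7],0).tolist(),"angle",np.argmin([np.hypot(*(c-q)) for q in pr])*.1)
E
```

```text
t 3.05 block-frame TCP mm [-22.1  74.5 165. ] toolx in block [ 1.     0.001 -0.   ] gap -7.976931248758614e-05
-22,76,165 units [ 0.   -0.05  0.  ]
scene 53 [337.52830189 175.8490566 ] [[360.0, 150.0], [349.0, 157.0], [336.0, 177.0]] angle 1.3
top 0 [nan nan] [[368.0, 289.0], [344.0, 277.0], [320.0, 265.0]] angle 0.0<stdin>:9: RuntimeWarning: Mean of empty slice.
  ret = ret.dtype.type(ret / rcount)
```

Request:
{"name": "jog_arm", "arguments": {"steps": [[[1,0.2,0,0,0],[1,0.2,0,0,0],[1,-0.7,0,0,0],[1,-0.8,0,-1.5,0],[1,-0.8,0,-3.1,0]]]}}

```text
clock: 3.65
eef_pos: [0.4255, -0.0333, 0.2585]
eef_rot: [-0.001, 0.855, 0.518, -0.001]
force: [1.3, 0.1, 1.1]
finger_gap: -0.0002
gripper_force: 0.0
```

```bash
python3 go.py -101,0,262 -101,0,167
```

```text
t 3.65 block-frame TCP mm [-46.6  75.2 258.5] toolx in block [ 1.    -0.001 -0.001] gap -0.00017868687295751265
-101,0,262 units [-1.81  2.51 -0.12]
-101,0,167 units [-1.81  2.51  3.04]
```

Request:
{"name": "jog_arm", "arguments": {"steps": [[[-0.3,-0.9,1.2,-0.12,0],[-0.3,-1.81,2.51,-0.12,0],[-0.3,-1.81,2.51,-0.12,0],[-0.3,-1.81,2.51,-0.12,0]]]}}

```text
clock: 4.05
eef_pos: [0.4681, -0.1162, 0.2611]
eef_rot: [-0.0, 0.855, 0.518, -0.0]
force: [0.3, 0.2, -0.7]
finger_gap: 0.0556
gripper_force: 0.0
```

```bash
python3 go.py -101,0,167
python3 - <<'E'
from h import *
v=np.load("v.npy")
B=Ro.from_euler("z",v[2]).as_matrix(); o=np.array([v[0],v[1],0]); I=[]
for n in("scene","wrist"):
    p=read_camera(n)
    if n=="scene":
        for d in regions_of("lever_tip",p)[:2]: print("lever",d["confidence"],d["pixels"].sum())
        im=p["pixels"].astype(int); red=(im[...,0]>100)&(im[...,0]>2.4*im[...,1])&(im[...,0]>2.2*im[...,2]); yy,xx=np.nonzero(red[130:200,310:380]); print("ball",xx.mean()+310,yy.mean()+130)
        print(proj(p,B@(np.array([-37+78*np.sin(.702),70,105.5+78*np.cos(.702)])/1e3)+o))
        I.append(cv2.resize(p["pixels"][60:240,260:440],(400,400)))
    else: I.append(cv2.resize(p["pixels"],(533,400))[:,60:460])
cv2.imwrite('pics/s2.png',cv2.cvtColor(np.hstack(I),cv2.COLOR_RGB2BGR))
E
```

```text
t 4.05 block-frame TCP mm [-100.5   -0.9  261.1] toolx in block [ 1.    -0.001  0.   ] gap 0.05556215867092839
-101,0,167 units [-0.02 -0.03  3.14]
lever 0.61 217
ball 337.0701754385965 176.5263157894737
[335.87707003 177.29003755]
```

View pics/s2.png

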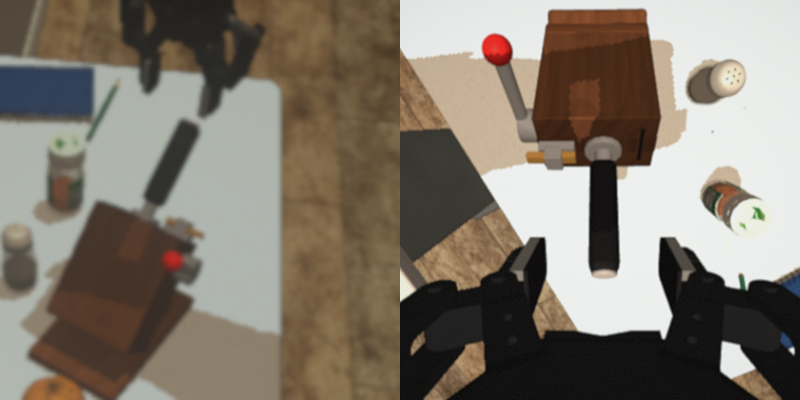

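The left crop shows the lever flipped back, ball at (172,260). In the wrist view the bolt is drawn aside at (550,157) and the handle is centred between the fingers at (603,215). I descend and grip.

Request:
{"name": "jog_arm", "arguments": {"steps": [[[-0.3,0,0,1.2,0],[-0.3,0,-0.03,2.4,0],[-0.3,0,-0.03,3.14,0],[1,0,-0.03,3.14,0],[1,0,-0.03,3.14,0]]], "newtons": 60}}

```text
clock: 4.7
eef_pos: [0.4677, -0.1146, 0.1683]
eef_rot: [0.0, 0.854, 0.519, 0.0]
force: [0.2, -0.0, 0.8]
finger_gap: 0.0273
gripper_force: 0.0
```

Request:
{"name": "jog_arm", "arguments": {"steps": [[[1,0,0,0,0],[1,0,0,0,0],[1,0,0,0,0]]], "newtons": 60}}

```text
clock: 5.0
eef_pos: [0.468, -0.115, 0.1687]
eef_rot: [0.001, 0.855, 0.519, 0.001]
force: [-1.5, 2.4, 8.1]
finger_gap: 0.0215
gripper_force: 61.1
```

Request:
{"name": "jog_arm", "arguments": {"steps": [[[1,-0.2,0,-0.2,0],[1,-0.5,0,-0.5,0],[1,-0.8,0,-0.8,0],[1,-1.1,0,-1.1,0],[1,-1.4,0,-1.4,0]]], "newtons": 80}}

```text
clock: 5.5
eef_pos: [0.4477, -0.1531, 0.2101]
eef_rot: [0.0, 0.855, 0.519, -0.0]
force: [0.0, -0.2, -3.2]
finger_gap: 0.0207
gripper_force: 78.6
```

Request:
{"name": "jog_arm", "arguments": {"steps": [[[1,-0.3,0,-0.3,0],[1,-0.7,0,-0.7,0],[1,-1.1,0,-1.1,0],[1,-1.5,0,-1.5,0],[1,-1.8,0,-1.8,0]]]}}

```text
clock: 6.0
eef_pos: [0.4228, -0.2013, 0.2646]
eef_rot: [0.0, 0.855, 0.519, 0.0]
force: [-0.8, -0.1, -2.1]
finger_gap: 0.0209
gripper_force: 78.6
```

```bash
python3 go.py
cat > ax.py <<'E'
# fit steel's tilt in the tool x-z plane: project handle ends+tip over masks
from h import *
from scipy.optimize import least_squares
s=bot.observe(); M=R(s["eef_rot"]); g=s["eef_pos"]-.002*M[:,2]
I=[];L=[]
for n in("scene","top"):
    p=read_camera(n); r=regions_of("steel",p)
    if r:
        ys,xs=np.nonzero(r[0]["pixels"]); pts=np.c_[xs,ys].astype(float); e=np.linalg.svd(pts-pts.mean(0),full_matrices=False)
        print(n,round(r[0]["confidence"],2),len(xs),pts.mean(0),"axis deg",np.degrees(np.arctan2(e[2][0,1],e[2][0,0])),"sd",e[1]/len(xs)**.5)
        L.append((p,pts))
    for dx in range(-60,61,20): pass
    c=proj(p,g).astype(int); y0=max(0,min(210,c[1]-105)); x0=max(0,min(360,c[0]-100))
    q=p["pixels"].copy()
    I.append(cv2.resize(q[y0:y0+200,x0:x0+200],(400,400)))
for th in range(-30,61,5):   # th = rod's angle below level
    d=np.cos(np.radians(th))*M[:,0]+np.sin(np.radians(th))*M[:,2]
    print(th,[round(float(np.degrees(np.arctan2(*(proj(p,g+.05*d)-proj(p,g-.04*d))[::-1]))),1) for p,_ in L])
cv2.imwrite('pics/ax%d.png'%round(s["clock"]*100),cv2.cvtColor(np.hstack(I),cv2.COLOR_RGB2BGR)); print('pics/ax%d.png'%round(s["clock"]*100))
E
python3 ax.py
```

```text
t 6.0 block-frame TCP mm [-196.9   -0.   264.6] toolx in block [ 1.  0. -0.] gap 0.02086481846099493
scene 0.65 536 [352.83022388  99.63432836] axis deg 114.92980336458885 sd [21.66008062  2.48750807]
top 0.68 716 [424.28351955 271.82960894] axis deg 21.612663828994062 sd [21.0659154   3.34541688]
-30 [-178.2, -150.2]
-25 [168.9, -151.1]
-20 [158.7, -151.8]
-15 [150.8, -152.4]
-10 [144.6, -153.0]
-5 [139.6, -153.5]
0 [135.6, -154.0]
5 [132.2, -154.4]
10 [129.3, -154.9]
15 [126.8, -155.3]
20 [124.5, -155.7]
25 [122.5, -156.2]
30 [120.6, -156.6]
35 [118.9, -157.1]
40 [117.2, -157.6]
45 [115.6, -158.1]
50 [114.0, -158.7]
55 [112.5, -159.4]
60 [110.9, -160.1]
pics/ax600.png
```

The steel is out of the slot and still at 45° (scene axis 115°). The tool can only turn about its vertical z, so I'll level the steel by letting the rod swing up on the block's top ridge under a light grip. First I move above the block, clear of the slot plane.

Request:
{"name": "jog_arm", "arguments": {"steps": [[[1,0,0.2,-0.7,0],[1,0.6,0.6,-1.4,0],[1,1.4,0.6,-1.4,0],[1,2.2,0.6,-1.4,0],[1,2.67,0.6,-1.4,0]]]}}

```text
clock: 6.7
eef_pos: [0.4766, -0.1357, 0.3046]
eef_rot: [-0.001, 0.854, 0.52, -0.0]
force: [-0.7, -1.3, -1.9]
finger_gap: 0.0208
gripper_force: 79.0
```

Request:
{"name": "jog_arm", "arguments": {"steps": [[[1,0,0,0,0],[1,0,0,0.5,0]]], "newtons": 25}}

```text
clock: 6.9
eef_pos: [0.4765, -0.1375, 0.2912]
eef_rot: [0.001, 0.854, 0.52, 0.001]
force: [0.3, 0.1, -4.0]
finger_gap: 0.0208
gripper_force: 79.0
```

```bash
python3 go.py -117,-18,154; python3 ax.py | head -3; python3 -c "
from h import *
p=read_camera('scene'); q=p['pixels'][60:240,240:440]; cv2.imwrite('pics/s3.png',cv2.cvtColor(cv2.resize(q,(666,600)),cv2.COLOR_RGB2BGR))"
```

```text
t 6.9 block-frame TCP mm [-115.5  -18.2  291.2] toolx in block [1.    0.002 0.   ] gap 0.02077497264995771
-117,-18,154 units [-0.05 -0.02  4.57]
scene 0.77 552 [326.27173913 108.1576087 ] axis deg 114.76780275093445 sd [23.6030579  2.3815909]
top 0.59 618 [382.76537217 240.62459547] axis deg 20.78854251644248 sd [18.36361041  3.42996819]
-30 [-179.8, -149.8]
```

View pics/s3.png

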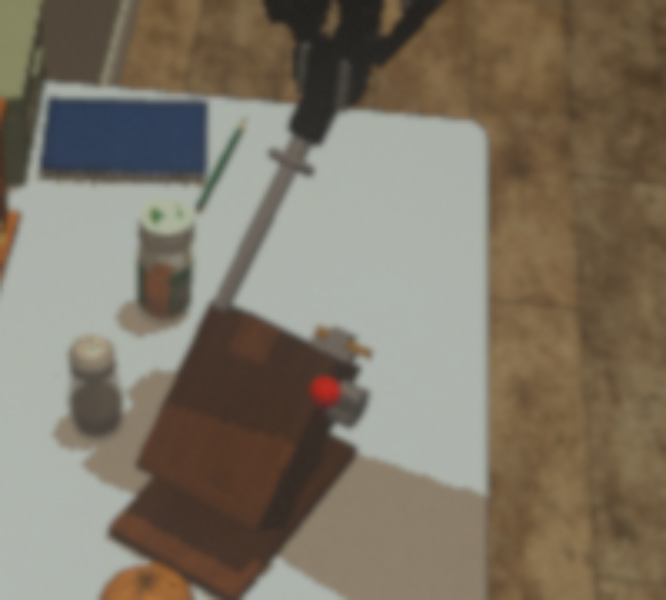

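The crop shows the rod tip at (222,303), just above the block's ridge, and the bystanders untouched. I lower in stages with a light grip.

Request:
{"name": "jog_arm", "arguments": {"steps": [[[1,0,0,0.5,0],[1,0,0,0.9,0],[1,0,0,1.2,0],[1,0,0,1.5,0],[1,0,0,1.8,0]]], "newtons": 25}}

```text
clock: 7.65
eef_pos: [0.4762, -0.1374, 0.2359]
eef_rot: [0.0, 0.855, 0.519, 0.0]
force: [0.8, 1.4, 6.4]
finger_gap: 0.0206
gripper_force: 79.7
```

```bash
python3 go.py -117,-18,154; python3 ax.py
```

```text
t 7.65 block-frame TCP mm [-115.6  -17.9  235.9] toolx in block [1.    0.001 0.   ] gap 0.020591165306540007
-117,-18,154 units [-0.05  0.    2.73]
scene 0.78 508 [324.69094488 126.68110236] axis deg 114.63986471726675 sd [22.76590542  2.2295883 ]
top 0.85 489 [376.78323108 241.01226994] axis deg 21.39331134206536 sd [16.27065588  3.21547388]
-30 [174.6, -149.9]
-25 [164.3, -150.8]
-20 [155.9, -151.5]
-15 [149.3, -152.2]
-10 [143.9, -152.9]
-5 [139.4, -153.5]
0 [135.6, -154.1]
5 [132.4, -154.6]
10 [129.6, -155.2]
15 [127.0, -155.7]
20 [124.8, -156.2]
25 [122.6, -156.8]
30 [120.7, -157.4]
35 [118.8, -158.0]
40 [117.0, -158.7]
45 [115.3, -159.4]
50 [113.5, -160.2]
55 [111.8, -161.2]
60 [110.0, -162.3]
pics/ax765.png
```

Request:
{"name": "jog_arm", "arguments": {"steps": [[[0.6,0,0,0.1,0]]], "newtons": 25}}

```text
clock: 7.95
eef_pos: [0.4765, -0.1375, 0.2342]
eef_rot: [0.001, 0.855, 0.519, 0.001]
force: [-0.0, 1.9, 6.7]
finger_gap: 0.0205
gripper_force: 79.4
```

Request:
{"name": "jog_arm", "arguments": {"steps": [[[0.6,0,0,0.2,0],[0.6,0,0,0.4,0],[0.6,0,0,0.6,0]]], "newtons": 20}}

```text
clock: 8.25
eef_pos: [0.4768, -0.1376, 0.2162]
eef_rot: [0.001, 0.855, 0.519, 0.001]
force: [1.6, 0.1, 6.4]
finger_gap: 0.0212
gripper_force: 77.9
```

```bash
python3 go.py; python3 ax.py | sed -n '1,2p;10,18p'
```

```text
t 8.25 block-frame TCP mm [-115.5  -18.5  216.2] toolx in block [1.    0.001 0.001] gap 0.021156929031682273
scene 0.98 615 [321.68455285 134.99349593] axis deg 117.36481102570121 sd [23.04118375  2.62992347]
top 0.68 515 [371.15728155 238.74174757] axis deg 22.57349973894882 sd [18.56983891  2.93848594]
5 [132.1, -154.6]
10 [129.4, -155.1]
15 [126.9, -155.6]
20 [124.7, -156.2]
25 [122.7, -156.7]
30 [120.7, -157.3]
35 [118.9, -157.9]
40 [117.1, -158.5]
45 [115.4, -159.2]
```

The steel is pivoting in the pads, now at about 39° with only 8 N. I keep lowering.

Request:
{"name": "jog_arm", "arguments": {"steps": [[[1,0,0,0.4,0],[1,0,0,0.8,0],[1,0,0,1.2,0],[1,0,0,1.55,0],[1,0,0,1.87,0]]], "newtons": 20}}

```text
clock: 8.95
eef_pos: [0.4766, -0.1381, 0.16]
eef_rot: [0.001, 0.855, 0.519, 0.0]
force: [-1.6, -3.9, 8.6]
finger_gap: 0.0208
gripper_force: 76.5
```

```bash
python3 go.py; python3 ax.py | sed -n '1,2p;6,14p'
```

```text
t 8.95 block-frame TCP mm [-116.   -18.6  160. ] toolx in block [ 1.     0.001 -0.   ] gap 0.020845694693678158
scene 0.58 536 [317.85634328 146.50186567] axis deg 131.3761350531137 sd [17.68744626  2.97144736]
top 0.82 569 [361.24604569 234.82952548] axis deg 26.339879006843386 sd [20.87442561  2.66363316]
-15 [146.0, -152.4]
-10 [141.3, -153.0]
-5 [137.5, -153.5]
0 [134.2, -154.0]
5 [131.3, -154.5]
10 [128.8, -155.0]
15 [126.5, -155.5]
20 [124.4, -156.0]
25 [122.5, -156.5]
```

Request:
{"name": "jog_arm", "arguments": {"steps": [[[1,0,0,0.1,0],[1,0,0,0.23,0],[1,0,0,0.23,0]]]}}

```text
clock: 9.45
eef_pos: [0.4764, -0.138, 0.1528]
eef_rot: [0.001, 0.855, 0.519, 0.0]
force: [-0.1, -2.7, 5.9]
finger_gap: 0.021
gripper_force: 76.6
```

Request:
{"name": "jog_arm", "arguments": {"steps": [[[1,0,0,0,0],[1,0,0,0,0],[1,0,0,-0.6,0],[1,-0.5,0,-1.6,0],[1,-1.5,0,-3,0]]], "newtons": 100}}

```text
clock: 9.95
eef_pos: [0.455, -0.1758, 0.2405]
eef_rot: [-0.002, 0.854, 0.52, -0.001]
force: [1.1, -0.2, -1.6]
finger_gap: 0.0198
gripper_force: 100.1
```

```bash
python3 go.py
cat > lv.py <<'E'
# fit steel axis (tilt th in tool x-z plane, small yaw) + points along its silhouette in all views
from h import *
from scipy.optimize import least_squares
s=bot.observe(); M=R(s["eef_rot"]); g=s["eef_pos"]-.002*M[:,2]; L=[]; I=[]
for n in("scene","top","wrist"):
    p=read_camera(n); r=regions_of("steel",p)
    if r and r[0]["confidence"]>.4:
        ys,xs=np.nonzero(r[0]["pixels"]); pts=np.c_[xs,ys].astype(float); print(n,round(r[0]["confidence"],2),len(xs),[xs.min(),xs.max(),ys.min(),ys.max()]); L.append((n,p,pts))
    c=proj(p,g).astype(int); y0=max(0,min(220,c[1]-100)); x0=max(0,min(360,c[0]-100))
    if n!="wrist": I.append(cv2.resize(p["pixels"][y0:y0+200,x0:x0+200],(400,400)))
def res(v,LL):
    o=[]
    d=Ro.from_euler("zy",[v[0],0]).apply([np.cos(v[1]),0,np.sin(v[1])]); d=M@d; gg=g+M@[0,v[3],v[2]]
    for n,p,pts in LL:
        a,b=proj(p,gg-.03*d),proj(p,gg+.12*d); t=(b-a)/np.hypot(*(b-a)); nn=np.array([-t[1],t[0]])
        o.append((pts-a)@nn*(1 if n!="wrist" else .3)/len(pts)**.5)
    return np.concatenate(o+[[v[0]/.02,v[2]/.004,v[3]/.003]])
for LL in(L,[l for l in L if l[0]=="scene"],[l for l in L if l[0]!="wrist"]):
    v=least_squares(lambda v:res(v,LL),[0,0,0,0],loss="soft_l1").x; print([l[0] for l in LL],"yaw",np.degrees(v[0]).round(1),"below level deg",np.degrees(v[1]).round(1),"off mm",(v[2:]*1e3).round(1))
fn='pics/lv%d.png'%round(s["clock"]*100); cv2.imwrite(fn,cv2.cvtColor(np.hstack(I),cv2.COLOR_RGB2BGR)); print(fn)
E
python3 lv.py
```

```text
t 9.95 block-frame TCP mm [-159.4  -16.9  240.5] toolx in block [ 1.     0.003 -0.001] gap 0.01983406257741011
scene 0.61 535 [np.int64(305), np.int64(350), np.int64(84), np.int64(132)]
top 0.91 837 [np.int64(350), np.int64(432), np.int64(220), np.int64(267)]
wrist 0.77 15241 [np.int64(235), np.int64(316), np.int64(0), np.int64(351)]
['scene', 'top', 'wrist'] yaw 0.7 below level deg 4.3 off mm [1.8 0.4]
['scene'] yaw 0.0 below level deg 2.8 off mm [ 1.2 -1.3]
['scene', 'top'] yaw 0.8 below level deg 5.5 off mm [2.3 1.3]
pics/lv995.png
```

```bash
cat > tri.py <<'E'
from h import *
from scipy.optimize import least_squares
s=bot.observe(); M=R(s["eef_rot"]); g=s["eef_pos"]-.002*M[:,2]
T=[];I=[]
for n in("scene","top"):
    p=read_camera(n); r=regions_of("steel",p)[0]["pixels"]; ys,xs=np.nonzero(r); pts=np.c_[xs,ys].astype(float)
    t=proj(p,g+.1*M[:,0])-proj(p,g-.05*M[:,0]); t/=np.hypot(*t); k=pts@t
    T.append((p,pts[k>k.max()-1.5].mean(0)+.5,pts[k<k.min()+1.5].mean(0)+.5)); q=p["pixels"].copy()
    c=proj(p,g+.05*M[:,0]).astype(int); y0=max(0,min(280,c[1]-70)); x0=max(0,min(420,c[0]-70)); q=cv2.resize(q[y0:y0+140,x0:x0+140],(400,400),interpolation=cv2.INTER_CUBIC)
    for e in T[-1][1:]: cv2.circle(q,tuple(int(a) for a in (e-[x0,y0])*400/140),3,(0,255,0),1)
    I.append(q)
E=[]
for j in(1,2):
    X=least_squares(lambda X:np.concatenate([proj(t[0],X)-t[j] for t in T]),g); E.append(X.x); print("tip" if j==1 else "end",np.round(X.x,4),"resid",np.round(X.fun,1),"rel grip in tool",np.round(M.T@(X.x-g)*1e3,1))
d=E[0]-E[1]; print("len",np.linalg.norm(d),"below level",np.degrees(np.arcsin(-d[2]/np.linalg.norm(d))), "grip->tip",np.degrees(np.arcsin((g-E[0])[2]/np.linalg.norm(g-E[0]))))
fn='pics/tri%d.png'%round(s["clock"]*100); cv2.imwrite(fn,cv2.cvtColor(np.hstack(I),cv2.COLOR_RGB2BGR)); print(fn)
E
python3 tri.py; cp pics/tri9*.png pics/tri_a.png; ls pics; cp pics/tri10*.png pics/tri_a.png
```

```text
tip [ 0.5295 -0.034   0.2333] resid [ 0.  0. -0. -0.] rel grip in tool [160.2   0.4   8.4]
end [ 0.4533 -0.1608  0.2642] resid [-1.3 -0.2 -0.   1. ] rel grip in tool [ 12.6  -8.9 -22.5]
len 0.1511437554717917 below level 11.817276070804066 grip->tip 3.000555769768618
pics/tri1025.png
ax600.png
ax690.png
ax765.png
ax825.png
ax895.png
fit.png
lv995.png
s1.png
s2.png
s3.png
scene0.png
top0.png
tri1025.pngcp: cannot stat 'pics/tri9*.png': No such file or directory
```

View pics/tri_a.png

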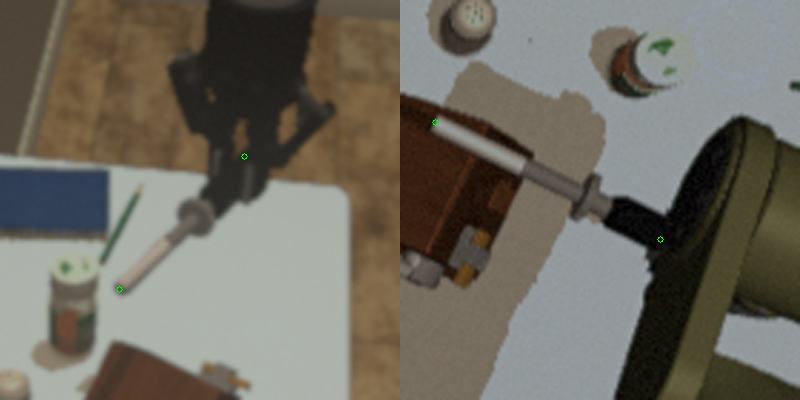

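The tip sits at (120,288) in the scene crop and (435,123) in the top crop. It triangulates 160 mm from the grip, about 3° below level. I press once more about 5 mm deeper to trim this, then lift.

Request:
{"name": "jog_arm", "arguments": {"steps": [[[1,1.45,0,1.0,0],[1,1.45,0,2.2,0],[1,1.45,0,2.8,0],[1,1.45,0,3.1,0],[1,1.45,0,3.1,0]]]}}

```text
clock: 10.95
eef_pos: [0.4758, -0.1375, 0.1473]
eef_rot: [-0.001, 0.855, 0.519, -0.0]
force: [-0.2, 0.4, -0.9]
finger_gap: 0.0202
gripper_force: 100.9
```

Request:
{"name": "jog_arm", "arguments": {"steps": [[[1,0,0,0,0],[1,0,0,-0.6,0],[1,-0.5,0,-1.8,0],[1,-1.5,0,-3,0],[1,-2.5,0,-4.2,0]]]}}

```text
clock: 11.45
eef_pos: [0.4406, -0.205, 0.2759]
eef_rot: [0.0, 0.854, 0.52, 0.0]
force: [0.4, -0.5, -2.5]
finger_gap: 0.0204
gripper_force: 100.5
```

```bash
python3 go.py; python3 tri.py; python3 lv.py
```

```text
t 11.45 block-frame TCP mm [-191.9  -17.6  275.9] toolx in block [ 1.     0.002 -0.   ] gap 0.020387778259356126
tip [ 0.5132 -0.0665  0.2811] resid [-0.8 -0.1  0.   0.7] rel grip in tool [156.4   0.7  -3.3]
end [ 0.4394 -0.2022  0.289 ] resid [-1.7 -0.2 -0.   1.3] rel grip in tool [  1.9  -2.4 -11.2]
len 0.1547029924886979 below level 2.941184293047474 grip->tip -1.1832276494264442
pics/tri1145.png
scene 0.66 469 [np.int64(315), np.int64(358), np.int64(65), np.int64(106)]
top 0.63 1008 [np.int64(367), np.int64(456), np.int64(228), np.int64(276)]
wrist 0.62 8861 [np.int64(158), np.int64(315), np.int64(0), np.int64(92)]
['scene', 'top', 'wrist'] yaw -4.9 below level deg -12.3 off mm [-0.9 -3.8]
['scene'] yaw 0.0 below level deg -1.4 off mm [ 1.4 -1.2]
['scene', 'top'] yaw -0.0 below level deg -1.3 off mm [ 1.4 -1.1]
pics/lv1165.png
```

The steel is now within about 1.3° of level. I raise it a little, let it settle and check the result.

Request:
{"name": "jog_arm", "arguments": {"steps": [[[1,-0.4,0,-0.7,0],[1,-0.8,0,-1.4,0],[1,-0.8,0,-1.4,0],[1,-0.8,0,-1.4,0],[1,-0.8,0,-1.4,0]]]}}

```text
clock: 12.45
eef_pos: [0.4302, -0.2251, 0.3146]
eef_rot: [-0.001, 0.855, 0.519, -0.0]
force: [0.8, -0.4, -3.3]
finger_gap: 0.0202
gripper_force: 100.8
```

Request:
{"name": "jog_arm", "arguments": {"steps": [[[1,0,0,0,0],[1,0,0,0,0],[1,0,0,0,0],[1,0,0,0,0]]]}}

```text
clock: 12.85
eef_pos: [0.4303, -0.2257, 0.3159]
eef_rot: [-0.0, 0.855, 0.519, -0.0]
force: [-0.2, -0.4, -2.7]
finger_gap: 0.0201
gripper_force: 100.8
```

```bash
python3 tri.py; python3 lv.py; python3 -c "
from h import *
p=read_camera('scene'); q=p['pixels'][20:270,200:460]; cv2.imwrite('pics/fin.png',cv2.cvtColor(cv2.resize(q,(624,600)),cv2.COLOR_RGB2BGR))
for t in('onion','salt_shaker','spice_jar_c'): print(t,[np.round(d['xyz'],3).tolist() for d in spot_in(t,p)[:1]])
s=bot.observe(); print(s['dq'],s['force'],s['gripper_force'])"
```

```text
tip [ 0.5024 -0.0831  0.3243] resid [ 0.2  0.  -0.  -0.1] rel grip in tool [159.8  -1.6  -6.5]
end [ 0.4292 -0.2221  0.3332] resid [-2.5 -0.3 -0.   1.8] rel grip in tool [  2.7  -2.6 -15.3]
len 0.15740241763998425 below level 3.2363751664572487 grip->tip -2.314557935454635
pics/tri1285.png
scene 0.81 506 [np.int64(323), np.int64(367), np.int64(42), np.int64(83)]
top 0.9 1108 [np.int64(386), np.int64(482), np.int64(234), np.int64(283)]
wrist 0.79 16351 [np.int64(232), np.int64(317), np.int64(0), np.int64(351)]
['scene', 'top', 'wrist'] yaw -0.0 below level deg -1.7 off mm [ 1.6 -0.8]
['scene'] yaw 0.0 below level deg -1.8 off mm [ 1.6 -1.3]
['scene', 'top'] yaw 0.1 below level deg -1.3 off mm [ 1.8 -0.6]
pics/lv1305.png
onion [[0.552, 0.116, 0.046]]
salt_shaker [[0.615, -0.068, 0.055]]
spice_jar_c [[0.584, -0.197, 0.07]]
[ 0.00059436 -0.00232419  0.00159437 -0.000825    0.00093469 -0.00110712] [-0.16553763  0.23693186 -2.67343648] 100.82059979438782
```

View pics/fin.png

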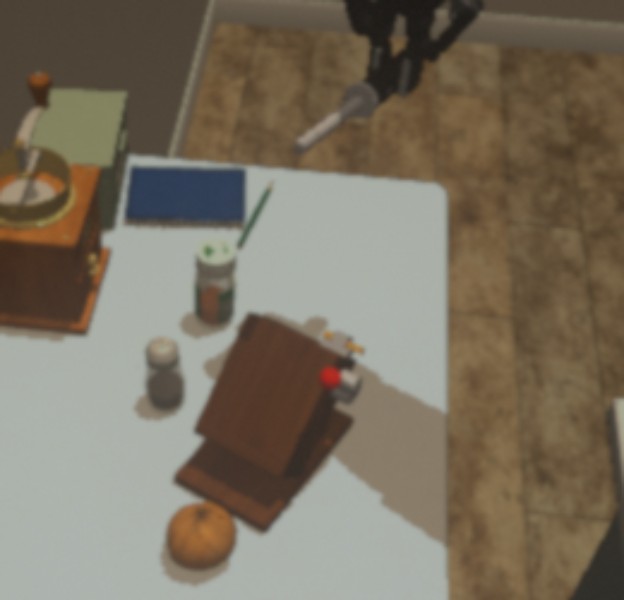

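The final picture shows the steel held level with its tip at (300,148), the lever flipped back with the ball at (330,378), and the onion, shaker and jar standing where they were. I hand the job in.

```bash
python3 -c "
from cell import bot
print(bot.job_done())"
```

```text
the job is handed in; nothing more can be done
None
```

The job is handed in: the lever is flipped to its stop, and the steel is drawn out and held still about 31 cm above the worktop, level to about 2° by camera; the onion, salt shaker and spice jar are where they stood.

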